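Zero a height gauge on the glass reference plate

ROBOT

A 6-joint arm with a two-finger parallel gripper is mounted at the origin on the work surface. World frame = base frame: x ahead of the robot, y to its left, z up, the work surface at z = 0. Lengths are in mm, angles in rad, forces in N, time in s.
With the tool pointing down it reaches from about 350 to 875 mm from the base axis. Payload 4.2 kg.
Tool frame: the origin (TCP) lies at the very end of the fingers, on their centre line; the grasp point (between the pads) lies 19 mm behind it; z points along the fingers, y is the line along which they close (so a half turn about z gives the same grasp; the last joint's range is limited). The gripper opens to 85 mm and grips with 20 to 120 N. Pads are 22 mm wide; open, the fingers measure 114 mm over their backs; the gripper's body (76 mm by 85 mm) begins 54 mm behind the grasp point. The pads swing forward as they close: fully open they stand 13 mm farther back than shut.
Start: joints at [-0.891, 0.385, 0.008, 0, -1.194, -0.259], TCP at [255.319, -570.448, 231.312] pointing down, gripper open.
Joint ranges: [-3.14, 3.14], [-1.21, 2.06], [-1.07, 1.41], [-3.16, 2.05], [-2.99, -0.16], [-3.1, 3.1]. Speed limits (rad/s): [2.79, 2.79, 3.14, 3.14, 3.14, 3.14].

INTERFACE

Orientations are given as a unit quaternion [x, y, z, w].
In Python, from bench import arm gives the robot as it stands.
- The arm moves only by the tool servo_tool, never from a script. Its argument "rows" is a list that holds one entry, the list of rows, each a list of 7 numbers: the finger opening in mm, from 0 to 85.4, then the shift along the tool's x, y, z in mm, then the turn, a rotation vector about the tool's x, y, z in rad. A call has 1 to 10 rows; each row is the pose to reach, as a shift and turn from the pose commanded when the call began, along the tool's axes at that moment; what a row does not reach only later rows make up. A row lasts 1/8 s, in which the tool goes at most 62.5 mm and 10.7 degrees, less where a joint would pass 70% of its speed; a pose out of reach is approached as far as the arm can. A call with a gripper value outside its range is refused whole. The fingers move at their own pace and stop on an object; the grip force is fixed at half the most. Time passes only in rows, so rows that repeat a pose let the fingers close. It gives the time, the measured TCP pose, the force, the opening and the grip force at its end, in the units of the state.
- arm.read_state(): the state, without advancing time (a new reading comes with each control period).
- arm.get_image(name): name is "side" or "top"; returns the picture (480x640x3 uint8, red, green, blue); there is no depth.
- arm.camera_params(name): a dict with "intrinsics" (3x3 intrinsics, pixels), "D" ([k1, k2, p1, p2, k3] as OpenCV has them; the pictures are not rectified), "R" (3x3) and "t" (3): a world point X has camera coordinates R X + t. Camera axes: x right, y down, z forward; pixel columns grow to the right and rows downward; lengths in mm; the calibration is good to about 2 mm. A picture is of the moment at which its call begins. camera_params takes no time and is no camera call.
- arm.job_done(): hands the job in; it is judged then, once.
The state is a dict: "clock": time; "joints": joint angles; "joint_vel": joint speeds; "joint_efforts": joint torques, N m; "position": TCP position; "ee_rot": TCP orientation; "contact_force": force on the tool from outside, world axes, zero at the start; "wrist_torque": the same for the moment, N m; "gripper_width": finger opening in mm; "grasp_force": force on a finger pad.
Only numpy, scipy, OpenCV 4.12 (cv2) and the standard library are available. Lean on these libraries where they do the work, as an engineer would, in place of code of your own. Each camera call takes 0.05 s, during which the arm holds its last target. There are 200 camera calls.

TASK

At the compass bench, lower the height gauge's probe by its black knob until its tip touches the green glass plate held in the blue clamp, gently and without shifting the clamp. Only then press the red lock lever all the way down to lock the slide, leaving the probe touching the glass, and take the hand away.

Things in the scene. Friction and masses are not known exactly. Their poses are not given: they have to be found in the camera images.
- probe_knob (a point): centre of the upright black round knob (28 mm diameter, 30 mm tall) atop the gauge's 10 mm steel probe rod, which slides straight down through a sleeve whose top is 123 mm above the bench; but for the rod nothing stands above that within 80 mm of it. z up. The gauge's yaw is within 20 degrees of pi: its x axis points roughly to the robot, its +y side (column, lever) to the robot's right.
- probe_tip (a point): lower end of the probe rod, straight below the knob, 125 mm under the knob's centre (6 mm diameter tip)
- probe (a joint): probe slide (m): 0 fully raised, grows as it is lowered; it touches the glass at about 0.060. Stiff: about 3 to 5 N moves it and it stays where it is left.
- glass_top (a point): centre of the upper face of the square green glass plate, 64 x 64 x 10 mm, lying flat 34 mm above the bench, gripped in a blue and dark steel screw clamp (2.6 kg, standing loose on the bench) with its screw on the far side from the robot; the probe is always above the glass. Axes along the plate's sides, z up.
- lock_pad (a point): centre of the top face of the red pad (26 x 30 x 11 mm) near the end of the lock lever. The lever's pivot is level, along the gauge's x axis, 95 mm from the probe axis on the gauge's +y side and 138 mm above the bench; the lever points away from the probe. The pad's centre is 65 mm out from the pivot. Raised about 45 degrees at the start; when fully down the lever is level, with the pad's top face 143.5 mm above the bench and its centre 160 mm from the probe axis.
- lock (a joint): lock lever (rad): 0 raised 45 degrees (free), 0.785 level (locked, end stop). Pressed down from above with about 2 N on the pad; stays where it is left.

How it is judged (in metres and radians):
On the way, in this order (a step that is already met when the one before it is completed fails the run):
1. the probe's tip touches the glass (within 3 mm), with the lever still raised (z of probe_tip in the frame of glass_top below 0.003 m and horizontal distance between probe_tip and glass_top below 0.03 m), for 0.2 s.
2. the lock lever is pressed down (value of joint lock above 0.61 rad), for 0.2 s.
At the end, for the whole second after the job is handed in: the probe's tip rests on the glass plate (gap under 3 mm, within 30 mm of the plate's centre), the lock lever is down within 10 degrees of level, and the clamp stands within 15 mm of where it was (all of step 1 and value of joint lock above 0.61 rad and distance of glass_top from where it was at the start of the episode below 0.015 m); the robot touches nothing.
It fails at once if the lock lever swung half-way down while the probe is still more than 6 mm above the glass (value of joint lock above 0.4 rad and z of probe_tip in the frame of glass_top above 0.006 m).
It fails at once if the probe pressed on the glass with more than 60 N (contact force between probe and clamp above 60 N).
It fails at once if the clamp shifted by more than 15 mm (distance of glass_top from where it was at the start of the episode above 0.015 m).
It also fails if it takes over 38 s, if anything falls off the work surface, if the arm or the gripper's body presses on something with over 40 N, if the wrist force passes 120 N, or if a joint passes its speed limit or range.

## Working session

There is one attempt and no reset: what is moved stays moved. The work goes in short steps, Python scripts to look and compute and a tool call to move; the robot and the scene stay as the last step left them, time stands still between calls to the robot, and variables do not carry over. Pictures are saved under pics/ and viewed, at most 10 in all, crops included, and the job is handed in when it is done.

Besides the shell and the picture viewer there is one more tool, called after ">>>" as name(argument=value, ...), one argument or row to a line, values as JSON. servo_tool: Moves the arm, as the interface text tells. Its arguments: {"type":"object","properties":{"rows":{"type":"array"}},"required":["rows"]}

```bash
mkdir -p pics
python3 - <<'E'
from bench import arm
import cv2
for n in("side","top"):
    cv2.imwrite(f"pics/{n}0.png",arm.get_image(n)[:,:,::-1])
    p=arm.camera_params(n);print(n,p)
print(arm.read_state())
E
```

```text
side {'intrinsics': array([[482.883843  ,   0.        , 322.60664711],
       [  0.        , 482.883843  , 238.08950659],
       [  0.        ,   0.        ,   1.        ]]), 'D': array([-0.0877881,  0.       ,  0.       ,  0.       ,  0.       ]), 'R': array([[ 0.85118159, -0.52459313, -0.01708621],
       [-0.33542163, -0.51862495, -0.78646073],
       [ 0.40371057,  0.67515199, -0.6174039 ]]), 't': array([-465.38168313,  344.76964904,  525.95425106])}
top {'intrinsics': array([[514.80959388,   0.        , 315.39212546],
       [  0.        , 514.80959388, 238.17943169],
       [  0.        ,   0.        ,   1.        ]]), 'D': array([-0.12437894,  0.        ,  0.        ,  0.        ,  0.        ]), 'R': array([[ 0.0045931 , -0.99995479,  0.00832614],
       [-0.98160324, -0.00609779, -0.19083473],
       [ 0.19087687, -0.00729644, -0.98158687]]), 't': array([ 14.93933874, 568.46519576, 724.20160538])}
{'clock': 0.1, 'joints': array([-8.91404977e-01,  3.85459750e-01,  6.76312432e-03, -3.87611232e-04,
       -1.19398318e+00, -2.58604221e-01]), 'joint_vel': array([ 0.00057696, -0.00280804,  0.00283064,  0.00123154, -0.00120581,
       -0.00041085]), 'joint_efforts': array([-4.96309895e-04, -3.93319094e+01,  1.88929027e+01,  4.19796333e+00,
       -2.59485561e-03,  7.09720837e-06]), 'position': array([ 255.09834947, -570.00892621,  230.35026196]), 'ee_rot': array([-2.08774800e-01,  9.77963273e-01,  9.21472790e-04, -2.64968258e-04]), 'contact_force': array([-0.17772011, -0.17447246,  0.22160439]), 'wrist_torque': array([ 0.02911093, -0.00708379,  0.04741723]), 'grasp_force': 0.0, 'gripper_width': 85.26939373295669}
```

View pics/side0.png

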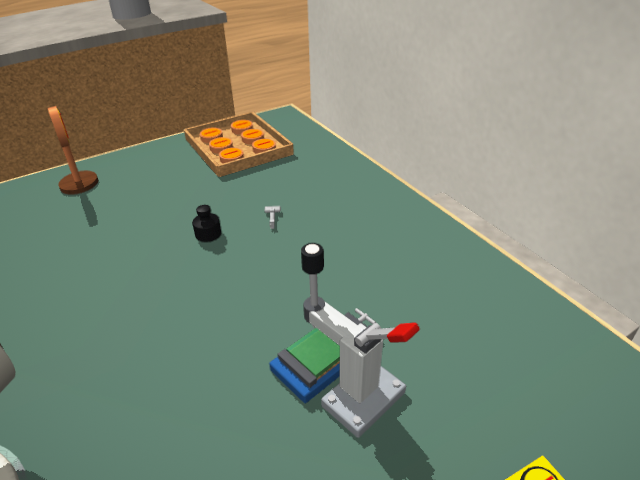

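View pics/top0.png

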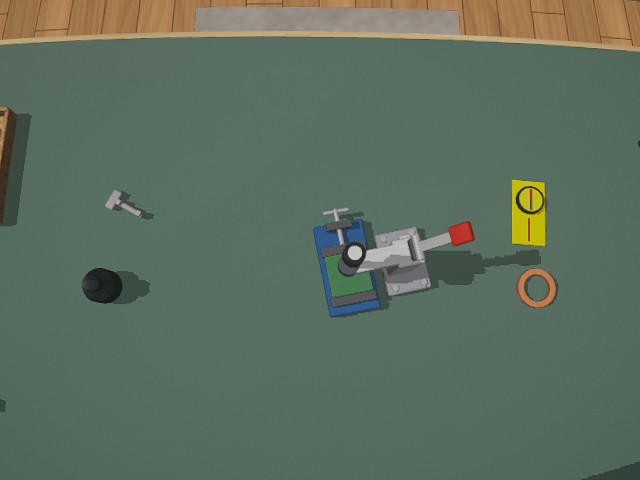

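Side view: the knob's white top is at (312,250) and the red pad at (404,332). Top view: knob top at (354,254), red pad at (461,233), green glass around (350,275).

```bash
cat > h.py <<'E'
import cv2,numpy as np
from bench import arm
def ray(n,uv):
    p=arm.camera_params(n);q=cv2.undistortPoints(np.array([[uv]],float),p["intrinsics"],p["D"])[0,0]
    d=p["R"].T@np.array([*q,1]);return -p["R"].T@p["t"],d/np.linalg.norm(d)
def tri(a,b):
    A=0;B=0
    R=[ray("side",a),ray("top",b)]
    for c,d in R:
        M=np.eye(3)-np.outer(d,d);A=A+M;B=B+M@c
    X=np.linalg.solve(A,B);return X,[np.linalg.norm(np.cross(X-c,d)) for c,d in R]
def plane(n,uv,z):
    c,d=ray(n,uv);return c+d*(z-c[2])/d[2]
def cen(m,box):
    x0,y0,x1,y1=box;k=np.zeros_like(m);k[y0:y1,x0:x1]=m[y0:y1,x0:x1]
    M=cv2.moments(k.astype(np.uint8),True);return (M["m10"]/M["m00"],M["m01"]/M["m00"]),M["m00"]
E
python3 - <<'E'
from h import *
I={n:cv2.imread(f"pics/{n}0.png").astype(int) for n in("side","top")}
W={n:(i.min(2)>190) for n,i in I.items()}
R={n:(i[:,:,2]>130)&(i[:,:,1]<60)&(i[:,:,0]<60) for n,i in I.items()}
a=cen(W["side"],(298,238,327,262));b=cen(W["top"],(341,242,368,266));print(a,b,tri(a[0],b[0]))
k=tri(a[0],b[0])[0]
print([plane("top",b[0],z) for z in(230,234)],[plane("side",a[0],z) for z in (230,234)])
a=cen(R["side"],(380,310,430,350));b=cen(R["top"],(440,215,480,250));print(a,b,tri(a[0],b[0]))
d=tri(a[0],b[0])[0]-k;print("dir",np.degrees(np.arctan2(d[1],d[0])),np.hypot(*d[:2]))
i=I["top"];g=((i[:,:,1]>90)&(i[:,:,2]<70)&(i[:,:,0]<80)).astype(np.uint8);
g[:240]=0;g[310:]=0;g[:,:310]=0;g[:,390:]=0
print(g.sum());c=np.argwhere(g)[:,::-1];r=cv2.minAreaRect(c.astype(np.float32));print(r,plane("top",r[0],34))
E
```

```text
((311.6938775510204, 248.3265306122449), 98.0) ((354.8321167883212, 252.32846715328466), 137.0) (array([519.25169795, -27.35485235, 219.40657028]), [np.float64(0.35672088505401767), np.float64(0.35672088505413474)])
[array([517.82713397, -26.5790399 , 230.        ]), array([517.16102672, -26.23779059, 234.        ])] [array([512.57586125, -38.60290672, 230.        ]), array([510.19387415, -42.87004457, 234.        ])]
((404.21994134897363, 330.6158357771261), 341.0) ((460.3251833740831, 233.28850855745722), 409.0) (array([ 551.45621028, -166.14587963,  184.35776507]), [np.float64(0.8572243591397561), np.float64(0.8572243591397841)])
dir -76.93649260246326 142.4783487656139
142
((348.26983642578125, 273.1056823730469), (40.97348403930664, 40.7891960144043), 79.3803482055664) [518.05716322 -32.9036381   34.        ]
```

>>> servo_tool(
  rows=[
    [[0, -46, 39, -25, 0, 0, 0], [0, -92, 78, -25, 0, 0, 0], [0, -139, 116, -25, 0, 0, 0], [0, -185, 155, -25, 0, 0, 0], [0, -232, 194, -25, 0, 0, 0], [0, -278, 233, -25, 0, 0, 0], [0, -324, 272, -25, 0, 0, 0], [0, -370, 310, -25, 0, 0, 0], [0, -417, 349, -25, 0, 0, 0], [0, -463, 388, -25, 0, 0, 0]],
  ],
)

```text
clock: 1.35
position: [519.7, -25.2, 256.2]
ee_rot: [-0.209, 0.978, 0.0, -0.0]
contact_force: [0.9, -0.8, 0.2]
gripper_width: -0.0
grasp_force: 0.0
```

Run:
```python
from h import *
s=arm.read_state();print(s["clock"],s["position"],s["ee_rot"],s["gripper_width"],s["contact_force"])
I=[arm.get_image(n)[150:350,220:480,::-1] for n in("side","top")]
cv2.imwrite("pics/b.png",cv2.resize(np.hstack(I),None,fx=1.5,fy=1.5))
```

```text
1.35 [519.74587438 -25.17661662 256.15083301] [-2.08990589e-01  9.77917639e-01  3.63478000e-05 -1.55452518e-04] -0.031268869036656675 [ 0.91173169 -0.80891282  0.16016053]
```

View pics/b.png

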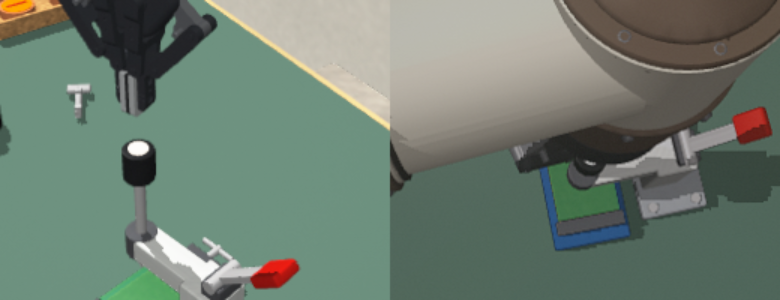

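The closed fingertips are at about (309,225) in the side view, straight above the knob, so I'll descend to it.

>>> servo_tool(
  rows=[
    [[0, 1, -2, 20, 0, 0, 0], [0, 1, -2, 30, 0, 0, 0], [0, 1, -2, 34, 0, 0, 0], [0, 1, -2, 37, 0, 0, 0], [0, 1, -2, 40, 0, 0, 0], [0, 1, -2, 43, 0, 0, 0], [0, 1, -2, 46, 0, 0, 0], [0, 1, -2, 49, 0, 0, 0]],
  ],
)

```text
clock: 2.45
position: [519.6, -29.6, 207.6]
ee_rot: [-0.209, 0.978, -0.0, 0.0]
contact_force: [0.4, -1.5, 3.0]
gripper_width: 0.2
grasp_force: 1.5
```

>>> servo_tool(
  rows=[
    [[0, -1, 1, 4, 0, 0, 0], [0, -1, 1, 8, 0, 0, 0], [0, -1, 1, 12, 0, 0, 0], [0, -1, 1, 16, 0, 0, 0], [0, -1, 1, 20, 0, 0, 0], [0, -1, 1, 23, 0, 0, 0], [0, -1, 1, 25, 0, 0, 0], [0, -1, 1, 26, 0, 0, 0]],
  ],
)

```text
clock: 3.45
position: [519.9, -28.0, 181.2]
ee_rot: [-0.209, 0.978, 0.0, 0.0]
contact_force: [0.3, -2.1, 3.0]
gripper_width: -0.3
grasp_force: 1.4
```

>>> servo_tool(
  rows=[
    [[0, 0, 0, 1, 0, 0, 0], [0, 0, 0, 2, 0, 0, 0], [0, 0, 0, 3, 0, 0, 0], [0, 0, 0, 4, 0, 0, 0], [0, 0, 0, 4, 0, 0, 0]],
  ],
)

```text
clock: 4.08
position: [519.9, -28.0, 177.2]
ee_rot: [-0.209, 0.978, 0.0, 0.0]
contact_force: [1.0, -1.3, 2.3]
gripper_width: -0.0
grasp_force: 1.1
```

>>> servo_tool(
  rows=[
    [[0, 0, 0, 0.5, 0, 0, 0], [0, 0, 0, 1, 0, 0, 0], [0, 0, 0, 1.5, 0, 0, 0], [0, 0, 0, 2, 0, 0, 0], [0, 0, 0, 2, 0, 0, 0]],
  ],
)

```text
clock: 4.7
position: [519.9, -28.0, 175.2]
ee_rot: [-0.209, 0.978, 0.0, 0.0]
contact_force: [1.0, -0.3, 2.1]
gripper_width: 0.0
grasp_force: 1.1
```

>>> servo_tool(
  rows=[
    [[0, 0, 0, 0.5, 0, 0, 0], [0, 0, 0, 1, 0, 0, 0], [0, 0, 0, 1, 0, 0, 0]],
  ],
)

```text
clock: 5.08
position: [519.9, -28.0, 174.2]
ee_rot: [-0.209, 0.978, 0.0, 0.0]
contact_force: [0.9, -0.5, 2.6]
gripper_width: -0.2
grasp_force: 1.2
```

>>> servo_tool(
  rows=[
    [[0, 0, 0, 0.5, 0, 0, 0], [0, 0, 0, 0.5, 0, 0, 0]],
  ],
)

```text
clock: 5.32
position: [519.9, -28.0, 174.1]
ee_rot: [-0.209, 0.978, 0.0, 0.0]
contact_force: [0.1, 0.7, 5.5]
gripper_width: 0.0
grasp_force: 2.2
```

>>> servo_tool(
  rows=[
    [[0, 0, 0, 0.3, 0, 0, 0], [0, 0, 0, 0.3, 0, 0, 0]],
  ],
)

```text
clock: 5.58
position: [519.9, -28.0, 174.0]
ee_rot: [-0.209, 0.978, -0.0, 0.0]
contact_force: [-1.1, 0.2, 5.8]
gripper_width: -0.3
grasp_force: 2.9
```

The push stalled at z = 174.0 and the force rose, so the tip is on the glass. I'll lift off and go above the lever pad.

>>> servo_tool(
  rows=[
    [[0, 0, 0, -25, 0, 0, 0], [0, 0, 0, -60, 0, 0, 0], [0, 9, -45, -60, 0, 0, 0], [0, 18, -90, -60, 0, 0, 0], [0, 28, -139, -60, 0, 0, 0], [0, 28, -139, -50, 0, 0, 0], [0, 28, -139, -42, 0, 0, 0]],
  ],
)

```text
clock: 6.45
position: [550.0, -166.1, 213.7]
ee_rot: [-0.208, 0.978, 0.001, -0.001]
contact_force: [-0.1, 0.0, -0.3]
gripper_width: 0.2
grasp_force: 0.0
```

Run:
```python
from h import *
I=[arm.get_image(n)[150:400,220:480,::-1] for n in("side","top")]
cv2.imwrite("pics/c.png",cv2.resize(np.hstack(I),None,fx=1.5,fy=1.5))
```

```text
(no output)
```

View pics/c.png

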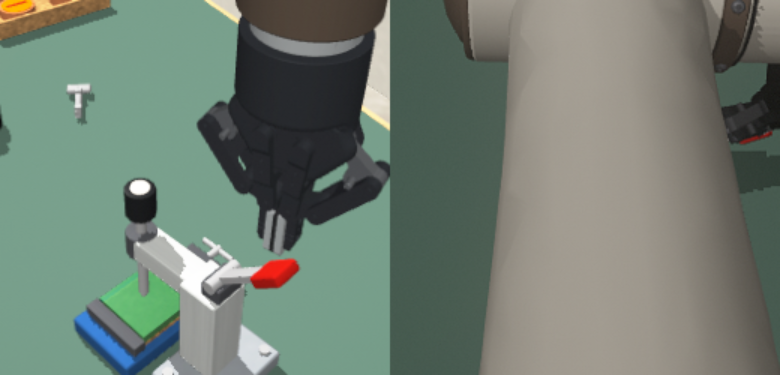

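The probe rod now reaches the glass (crop ~(145,290)), and the fingertips are just above the red pad (277,250 against 275,273). Next I press the lever down along its arc.

>>> servo_tool(
  rows=[
    [[0, 0, 0, 12, 0, 0, 0], [0, 0, -1, 22, 0, 0, 0], [0, 1, -4, 30, 0, 0, 0], [0, 1, -7, 38, 0, 0, 0], [0, 2, -10, 46, 0, 0, 0], [0, 2, -12, 53, 0, 0, 0], [0, 3, -14, 59, 0, 0, 0], [0, 3, -15, 64, 0, 0, 0], [0, 3, -15, 67, 0, 0, 0], [0, 3, -15, 69, 0, 0, 0]],
  ],
)

```text
clock: 7.8
position: [554.3, -181.4, 146.4]
ee_rot: [-0.209, 0.978, -0.0, -0.0]
contact_force: [0.6, -0.6, 1.0]
gripper_width: 0.1
grasp_force: 0.6
```

>>> servo_tool(
  rows=[
    [[0, 0, 0, 1, 0, 0, 0], [0, 0, 0, 2, 0, 0, 0], [0, 0, 0, 3, 0, 0, 0], [0, 0, 0, 3, 0, 0, 0], [0, 0, 0, 3, 0, 0, 0]],
  ],
)

```text
clock: 8.43
position: [554.4, -181.3, 143.6]
ee_rot: [-0.209, 0.978, -0.0, -0.0]
contact_force: [-0.3, -0.5, 1.5]
gripper_width: -0.1
grasp_force: 0.9
```

>>> servo_tool(
  rows=[
    [[0, 0, 0, 0.7, 0, 0, 0], [0, 0, 0, 1, 0, 0, 0], [0, 0, 0, 1, 0, 0, 0]],
  ],
)

```text
clock: 8.8
position: [554.5, -181.3, 143.5]
ee_rot: [-0.209, 0.978, -0.0, 0.0]
contact_force: [-2.6, 0.2, 6.7]
gripper_width: -0.2
grasp_force: 3.0
```

The lever has hit its end stop. I'll retreat upward, then out to the robot's right.

>>> servo_tool(
  rows=[
    [[0, 0, 0, -20, 0, 0, 0], [0, 0, 0, -60, 0, 0, 0], [0, 0, 0, -100, 0, 0, 0], [0, 40, -40, -100, 0, 0, 0], [0, 80, -80, -100, 0, 0, 0], [0, 120, -120, -100, 0, 0, 0], [0, 160, -160, -100, 0, 0, 0], [0, 160, -160, -100, 0, 0, 0], [0, 160, -160, -100, 0, 0, 0]],
  ],
)

```text
clock: 9.93
position: [473.6, -392.4, 241.8]
ee_rot: [-0.209, 0.978, 0.001, -0.0]
contact_force: [-0.5, -0.0, -0.2]
gripper_width: -0.1
grasp_force: 0.0
```

Run:
```python
from h import *
I=[arm.get_image(n)[150:400,220:480,::-1] for n in("side","top")]
cv2.imwrite("pics/d.png",cv2.resize(np.hstack(I),None,fx=1.5,fy=1.5))
```

```text
(no output)
```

View pics/d.png

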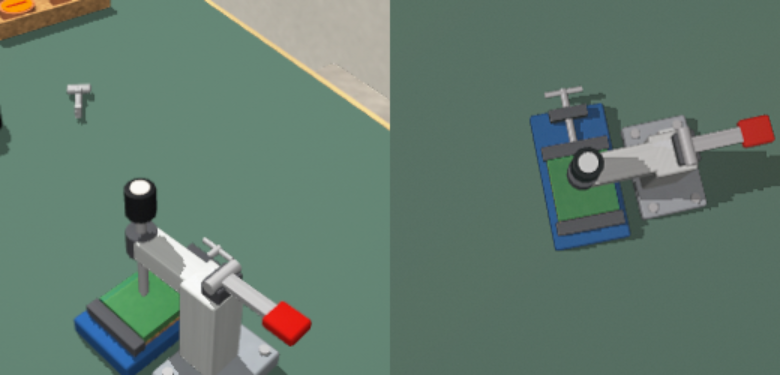

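The lever is level (pad at crop (287,323)), the probe rests on the glass (145,290), the clamp hasn't moved and the hand is clear.

```bash
python3 -c "
from bench import arm
print(arm.job_done())"
```

```text
the job is handed in; nothing more can be done
None
```

I lowered the probe until its tip touched the glass, pressed the lock lever down to its end stop, and moved the hand clear; the job was handed in at about 10 s, and no verdict was returned.

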